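# Third hand: press a demoulded printing stamp against a sprung stop

### The arm

A 6-joint arm with a two-finger parallel gripper is mounted at the origin on the work surface; the furniture and walls round the work are solid. World frame = base frame: x ahead of the robot, y to its left, z up, the work surface at z = 0. Lengths are in m, angles in rad, forces in N, time in s.
With the tool pointing down it reaches from about 0.325 to 0.9 m from the base axis. Payload 6.1 kg.
Tool frame: the origin (TCP) lies on the centre line of the jaws, within the pads' length; the fingertips stand 14 mm ahead of it and the grasp point (between the pads) lies 5 mm behind it; z points along the fingers, x is the direction in which the jaws open and shut, and the axes are right-handed (so a half turn about z gives the same grasp; the last joint's range is limited). The gripper opens to 85 mm and grips with 20 to 120 N. Pads are 22 mm wide; open, the fingers measure 114 mm over their backs; the gripper's body (76 mm by 85 mm) begins 54 mm behind the grasp point. The pads swing forward as they close: fully open they stand 13 mm farther back than shut.
Start: joints at [1.038, 0.22, 1.526, -0, 1.395, -0.126], TCP at [0.247, 0.574, 0.213] pointing down, gripper open.
Joint ranges: [-2.98, 2.98], [-0.91, 2.08], [0.09, 2.57], [-1.24, 4.39], [0.2, 2.65], [-2.68, 2.68]. Speed limits (rad/s): [2.57, 2.57, 3.01, 3.14, 3.14, 3.14].

### API

Orientations are given as a unit quaternion [x, y, z, w].
In Python, from plant import get_state, get_image, hand_in, recognise, regions_of, landmark_of gives the robot as it stands.
- The arm moves only by the shell command python3 -m handwheel 'ROWS' [FORCE]. ROWS is JSON, a list of rows, each an object with "claw": the finger opening in mm, from 0 to 85.4; "xyz": the shift along the world's x, y, z in units of 30 mm (1.0 is 30 mm), a list of three; "delta_rot": the turn, a rotation vector about the world's x, y, z in units of 5 degrees (1.0 is 5 degrees), a list of three. In form: [{"claw": claw, "xyz": [dx, dy, dz], "delta_rot": [ax, ay, az]}, ...]. A call has 1 to 10 rows; each row shifts and turns the commanded pose from where the row before left it; what a row does not reach is not made up. A row lasts 1/10 s, in which the tool goes at most 50 mm and 8.59 degrees, less where a joint would pass 70% of its speed; a pose out of reach is approached as far as the arm can. A call is refused whole if a number of a shift passes 1 or a number of a turn 1, either way. A call with a gripper value outside its range is refused whole. The fingers move at their own pace and stop on an object; FORCE is the grip in N (left out, the last holds). Time passes only in rows, so rows that do not move let the fingers close. It gives the time, the measured TCP pose, the force and the opening at its end, in the units of the state.
- get_state(): the state, without advancing time (a new reading comes with each control period).
- get_image(name): name is "scene" or "side" or "wrist"; returns a dict with "image" (400x640x3 uint8, red, green, blue), "vfov" (degrees; the focal length in pixels is half the picture's height over the tangent of half this angle, whatever the lens; pixels are square), "cx", "cy" (the principal point, pixels), "eye" and "rotation" of the camera in the world; the wrist camera has in their place "tool_from_camera" (4x4, takes a point from camera to tool coordinates, whose origin is the TCP and whose axes are the tool frame's). Camera axes: x right, y down, z forward; pixel columns grow to the right and rows downward; lengths in m; the calibration is good to about 2 mm. A picture is of the moment at which its call begins: read the wrist's pose just before it. There is no depth.
- hand_in(): hands the job in, once; it reports no verdict.
Trained networks look in the newest picture that a camera, given by its name, has taken for a name from the list of things; names that differ only in an ending like _2 or _b are one class to them, and where a whole thing is asked for, a point or a joint stands for the part that bears it (a point fixed in the world has none). Each returns a list of dicts, best first, with "conf" (0 to 1); they miss things now and then, are a little off and sometimes report something else, mostly with a low value. They report only what shows in the picture. A call takes as long as a camera call. They do not tell look-alikes from the thing itself.
- recognise(camera, label): "extent" ([centre column, centre row, width, height] in pixels, round what is visible of it).
- regions_of(camera, label): "mask" (400x640 bool, what is visible of it) and "extent" ([centre column, centre row, width, height] in pixels, round what is visible of it).
- landmark_of(camera, label): "centre" ([column, row] in pixels: a listed point, or the origin of a listed thing).
The state is a dict: "t": time; "joint_pos": joint angles; "qvel": joint speeds; "tau": joint torques, N m; "tool_pos": TCP position; "ee_rot": TCP orientation; "wrist_force": force on the tool from outside, world axes, zero at the start; "moment": the same for the moment, N m; "finger_gap": finger opening in m.
Only numpy, scipy, OpenCV 4.12 (cv2) and the standard library are available. Lean on these libraries where they do the work, as an engineer would, in place of code of your own. Each camera call takes 0.05 s, during which the arm holds its last target.

### The job

Take the cast printing stamp out of its open mould by the rib on its back, lower it flat onto the bed of the clamping fixture between the two side rails, clear of the sprung stop bar, and then slide it squarely against the bar. Press the bar back about half of its travel (about 10 N, within 5 to 15 N, never so hard that the bar goes solid) and finish while still gripping the rib and pushing steadily like that, so that I can tighten the thumbscrews; do not let go, and leave the other things on the table alone.

Things in the scene. Friction and masses are not known exactly. Their poses are not given: they have to be found in the camera images.
- casting: off-white cast resin stamp, face down in the mould at the start, 0.12 to 0.25 kg. Origin: centre of its underside; z up, x across its short side, y along its long side. Body 60 (x) x 90 (y) x 22 mm; from the middle of its flat back rises a grip rib 18 mm thick (x), 64 mm long (y), from z = 22 to z = 52 mm. The same turned by half a turn
- casting_rib (a point): point on the casting's axis inside the rib, 40 mm above the underside (12 mm below the rib's top): a good place to grip, fingers on the rib's two long faces, closing along the casting's x
- mould: open mould, fixed: grey slab in a plywood form, 124 (x) x 156 (y) x 26 mm. Origin: centre of its underside, z up. In its middle a rectangular cavity 64 x 94 mm, 14 mm deep (floor at z = 8 mm, slab top at 22 mm, form rim at 26 mm). The casting stands in it with 2 mm play, axes along the mould's, its body 8 mm proud of the slab, the rib free above
- fixture: clamping fixture, fixed, 190 (x) x 156 (y) mm. Origin: centre of its underside; z up, x along the lane to the stop bar (roughly away from the robot). Metal bed, top at z = 10 mm. Side rails from x = -86 to +42 mm, inner faces at y = -49 and +49 mm, top at z = 24 mm, upper half bevelled as lead-in. Two thumbscrews on the -y side. Fixed wall behind the bar, x = 77 to 91 mm, top at z = 34 mm
- lane_start (a point): point on the bed in the middle of the lane, 67 mm before the free stop bar (x = -25, y = 0, z = 10 mm in the fixture): a good place to set down the casting's underside centre, 37 mm clear of the bar. The casting goes in with its x along the fixture's x (either way round), so that a long edge meets the bar; 4 mm play to each rail
- stop_face (a point): centre of the front face of the sprung stop bar, 11 mm above the bed, at x = 42 mm in the fixture when the bar is free; it moves with the bar. The bar is 94 mm long (y), 12 mm thick, reaches from 1 to 19 mm above the bed and slides along the fixture's +x. The casting touches it with its centre 30 mm before this point
- stop_bar (a joint): how far the stop bar is pressed back, in m: 0 free, 0.012 solid against its spring housings. Springs push it back with about 1 N + 1.5 N per mm, so half-way (0.006) is about 10 N, 5 N is about 0.0027 and 15 N about 0.0093
- finished_casting: bystander: an earlier casting of the same shape and size, lying loose on the table at the left, not in the mould; leave it alone. Origin: centre of its underside
- brayer: bystander: ink roller with a wooden handle, 189 x 121 x 35 mm, at the left; loose
- masking_tape: bystander: roll of tape lying flat, 104 mm across, 25 mm high, at the back left; loose
- lino_cutter_0: bystander: small gouge with a pear-shaped wooden handle, 96 mm long, at the far left; loose
- lino_block: bystander: wooden block with a cut face, 95 x 65 x 21 mm, at the back right; loose
Things that resemble listed ones, but are neither listed nor needed, are in the scene too. Leave any purple or turquoise look-alike of the casting alone.

How it is judged:
On the way, in this order (a step that is already met when the one before it is completed fails the run):
1. the casting is lifted clear of the mould in the gripper (z of casting in the frame of mould above 0.035 m and contact force between casting and mould below 0.05 N and contact force between the fingers and casting above 1 N), for 0.2 s.
2. the casting is flat on the fixture's bed between the rails, with the stop bar not yet pressed (z of casting in the frame of fixture below 0.013 m and x of casting in the frame of fixture between -0.08 and 0.015 m and y of casting in the frame of fixture between -0.008 and 0.008 m and angle between casting's own z axis and vertical below 0.06 rad and value of joint stop_bar below 0.0015 m), for 0.1 s.
At the end, for the whole second after the job is handed in: Still gripped by its rib, the casting presses the stop bar with a steady 5 to 15 N (bar 2.3 to 9.7 mm back), lying flat on the bed (3 mm, 0.06 rad) between the rails (8 mm off the lane's middle at most), square to the bar (0.07 rad), through the last second (contact force between casting and stop_bar between 5 and 15 N and value of joint stop_bar between 0.0023 and 0.0097 m and contact force between the fingers and casting above 3 N and z of casting in the frame of fixture below 0.013 m and y of casting in the frame of fixture between -0.008 and 0.008 m and angle between casting's own z axis and vertical below 0.06 rad and angle between the x axis of casting and the x axis of fixture, either way round below 0.07 rad and linear speed of casting below 0.01 m/s); the arm keeps its last pose, push and grip.
It fails at once if the stop bar is driven solid (value of joint stop_bar above 0.0115 m).
It fails at once if another thing on the table is moved by more than 15 mm (distance of any of finished_casting, brayer, masking_tape, lino_cutter_0, lino_block from where it was at the start of the episode above 0.015 m).
It also fails if it takes over 42 s, if anything falls off the work surface, if the arm or the gripper's body presses on something with over 40 N, if the wrist force passes 120 N, or if a joint passes its speed limit or range.

## Working session

There is one attempt and no reset: what is moved stays moved. The work goes in short steps, Python scripts to look and compute and a shell command to move; the robot and the scene stay as the last step left them, time stands still between calls to the robot, and variables do not carry over. Pictures are saved under pics/ and viewed, and the job is handed in when it is done.

```bash
mkdir -p pics; ls; python3 - <<'E'
from plant import *
import cv2
print(get_state())
for c in ["scene","side","wrist"]:
    d=get_image(c); cv2.imwrite(f"pics/{c}0.png",d["image"][:,:,::-1])
    print(c,{k:v for k,v in d.items() if k!="image"})
    for l in ["casting","casting_rib","mould","fixture","lane_start","stop_face","finished_casting"]:
        print(l,[(r["conf"],r["extent"]) for r in recognise(c,l)] , [(r["conf"],r["centre"]) for r in landmark_of(c,l)])
print(get_state()["t"])
E
```

```text
pics
{'t': 0.0, 'joint_pos': array([ 1.03789923e+00,  2.21257551e-01,  1.52761669e+00, -1.03948988e-05,
        1.39466410e+00, -1.26088038e-01]), 'qvel': array([-0.00118466, -0.00325598,  0.00045796, -0.00170926, -0.00201009,
       -0.00098332]), 'tau': array([ 1.76421763e-04, -4.96907544e+01, -3.89387941e+01, -1.81437263e-04,
        1.11469769e-02,  1.62193485e-07]), 'tool_pos': array([0.24697643, 0.57344313, 0.21227684]), 'ee_rot': array([ 8.35367531e-01,  5.49690951e-01, -8.71224171e-04,  4.32911286e-04]), 'wrist_force': array([ 0.77495093, -0.36167041,  0.52092489]), 'moment': array([0.02728262, 0.04111334, 0.04167772]), 'finger_gap': 0.08560931365735602}
scene {'vfov': 45.28226119671375, 'cx': 316.3129437458862, 'cy': 196.47334849569665, 'eye': array([-0.37315421, -0.69098144,  0.7078629 ]), 'rotation': array([ 0.78583185, -0.33781436,  0.19188477, -0.48117564])}
casting [(0.63, [349.9, 217.1, 34.8, 26.6]), (0.6, [299.9, 203.8, 36.0, 19.4]), (0.57, [263.8, 177.4, 34.4, 30.1]), (0.56, [253.8, 226.1, 24.8, 27.7])] [(0.9, [295.2, 207.2]), (0.58, [256.1, 232.4])]
casting_rib [(0.
[... 1798 characters left out ...]
72874e-04, -2.18931444e-04,
         6.28795112e-04],
       [-8.27189314e-04,  9.50006700e-01,  3.12228420e-01,
        -8.10625629e-02],
       [ 5.02315601e-04, -3.12228093e-01,  9.50007034e-01,
        -1.60736608e-01],
       [ 0.00000000e+00,  0.00000000e+00,  0.00000000e+00,
         1.00000000e+00]])}
casting [(0.88, [121.5, 299.4, 82.7, 53.1]), (0.42, [161.2, 394.4, 9.4, 6.9])] [(0.81, [130.3, 298.7])]
casting_rib [(0.92, [121.2, 300.1, 80.8, 53.1]), (0.47, [159.9, 393.7, 9.6, 4.4])] [(0.66, [108.1, 317.4])]
mould [(0.89, [184.6, 383.1, 119.3, 33.9])] []
fixture [] []
lane_start [] []
stop_face [] []
finished_casting [(0.85, [307.2, 295.4, 62.9, 74.1])] [(0.87, [306.5, 288.2])]
2.25
```

View pics/scene0.png

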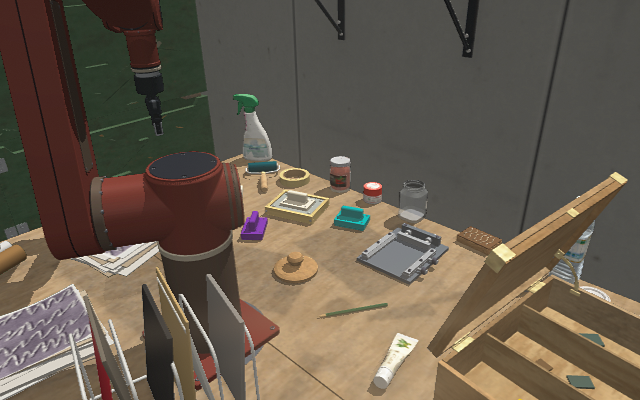

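View pics/side0.png

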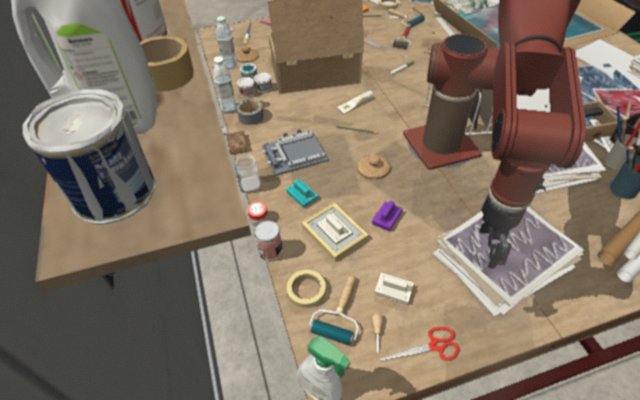

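View pics/wrist0.png

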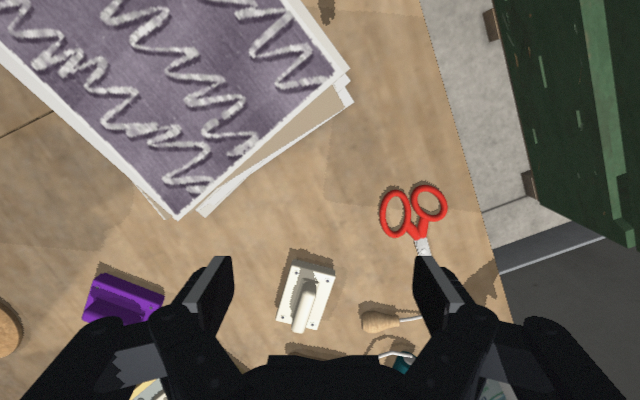

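```bash
python3 - <<'E'
import cv2
import numpy as np
a=cv2.imread("pics/scene0.png")[150:290,220:460]; b=cv2.imread("pics/side0.png")[120:300,240:420]
cv2.imwrite("pics/c1.png",np.hstack([cv2.resize(a,None,fx=3.3,fy=3.3,interpolation=cv2.INTER_CUBIC)]))
cv2.imwrite("pics/c2.png",cv2.resize(b,None,fx=3.3,fy=3.3,interpolation=cv2.INTER_CUBIC))
E
```

```text
(no output)
```

View pics/c1.png

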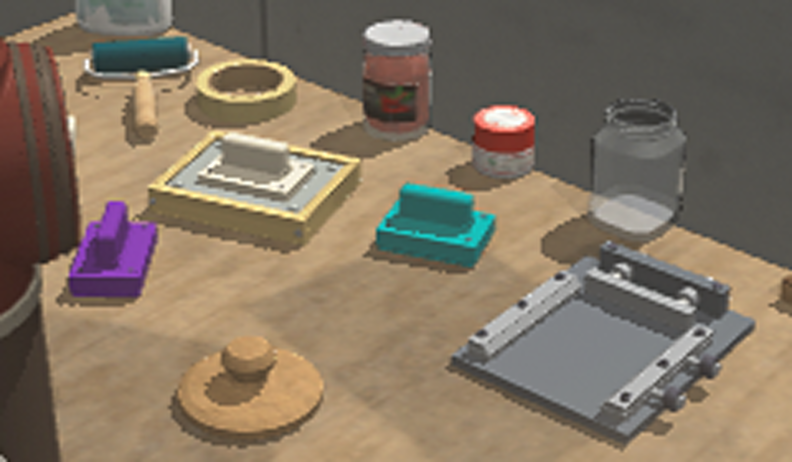

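View pics/c2.png

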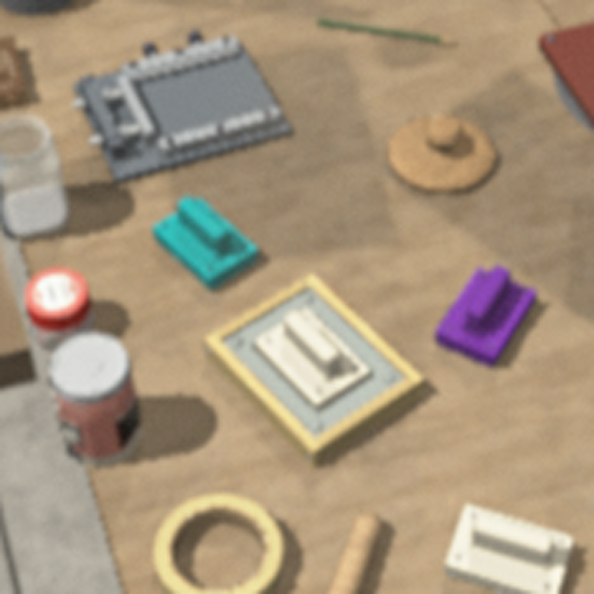

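```bash
cat > h.py <<'E'
import numpy as np, cv2
from scipy.spatial.transform import Rotation as R
def cam(d,st=None):
    f=200/np.tan(np.radians(d["vfov"])/2)
    if "eye" in d: return f,d["cx"],d["cy"],np.array(d["eye"]),R.from_quat(d["rotation"]).as_matrix()
    T=d["tool_from_camera"]; Rt=R.from_quat(st["ee_rot"]).as_matrix()
    return f,d["cx"],d["cy"],st["tool_pos"]+Rt@T[:3,3],Rt@T[:3,:3]
def ray(c,p,z):
    f,cx,cy,e,M=c
    v=M@np.array([(p[0]-cx)/f,(p[1]-cy)/f,1]); return e+v*(z-e[2])/v[2]
def proj(c,P):
    f,cx,cy,e,M=c
    q=(np.atleast_2d(P)-e)@M
    return np.c_[cx+f*q[:,0]/q[:,2],cy+f*q[:,1]/q[:,2]]
SC=cam(dict(vfov=45.28226119671375,cx=316.3129437458862,cy=196.47334849569665,eye=[-0.37315421,-0.69098144,0.7078629],rotation=[0.78583185,-0.33781436,0.19188477,-0.48117564]))
SI=cam(dict(vfov=48.248089705331466,cx=323.4650045870531,cy=199.2727168566716,eye=[0.75430014,1.00598392,1.05575424],rotation=[0.15298418,0.9221509,-0.35195783,-0.04857216]))
E
python3 - <<'E'
from h import *
side=lambda u,v:((u+.5)/3.3-.5+240,(v+.5)/3.3-.5+120)
sc=lambda u,v:((u+.5)/3.3-.5+220,(v+.5)/3.3-.5+150)
print("mould top side"); 
for p in [(207,342),(312,278),(424,380),(316,452)]: print(ray(SI,side(*p),.026))
print("mould scene")
for p in [(150,187),(222,132),(360,160),(303,217)]: print(ray(SC,sc(*p),.026))
print("fix scene")
for p in [(452,357),(625,440),(755,325),(592,262)]: print(ray(SC,sc(*p),.010))
print("fix side")
for p in [(122,178),(292,130),(238,40),(78,82)]: print(ray(SI,side(*p),.01))
for n,c,p,z in [("cast",SC,(299.6,193.3),.048),("cast",SI,(334.8,222.5),.048),("lane",SC,(397.5,258.8),.01),("lane",SI,(301.5,148.4),.01),("stop",SC,(411.4,241.9),.021),("stop",SI,(283.7,154),.021),("fx",SC,(405.1,253.9),0),("fx",SI,(295.6,152.4),0)]:
  print(n,ray(c,p,z))
E
```

```text
mould top side
[0.57114824 0.20146075 0.026     ]
[0.45759112 0.16105877 0.026     ]
[0.40459877 0.30444674 0.026     ]
[0.51851777 0.3445811  0.026     ]
mould scene
[0.40271192 0.30080547 0.026     ]
[0.52052295 0.33328667 0.026     ]
[0.56655232 0.19530307 0.026     ]
[0.45643317 0.16008943 0.026     ]
fix scene
[ 0.39997483 -0.05546739  0.01      ]
[ 0.40423877 -0.21010616  0.01      ]
[ 0.59201706 -0.20186054  0.01      ]
[ 0.58408442 -0.05313812  0.01      ]
fix side
[ 0.58867701 -0.04058351  0.01      ]
[ 0.40538092 -0.0497624   0.01      ]
[ 0.41485709 -0.20544321  0.01      ]
[ 0.59691757 -0.19692898  0.01      ]
cast [0.50060662 0.2535254  0.048     ]
cast [0.485858  0.2467646 0.048    ]
lane [ 0.46541902 -0.13344651  0.01      ]
lane [ 0.47553994 -0.13197367  0.01      ]
stop [ 0.53825209 -0.12414307  0.021     ]
stop [ 0.54394579 -0.11312397  0.021     ]
fx [ 0.50832088 -0.12700281  0.        ]
fx [ 0.49826118 -0.12982816  0.        ]
```

Candidates: off-white casting in mould, scene (298,203) / side (335,229). Finished casting on the table, side (394,288). Purple look-alike, scene (254,227). Turquoise look-alike, scene (350,217). I choose the one in the mould, and the crop confirms it. Next I move above it, offset for a wrist view.

```bash
python3 -m handwheel '[{"claw":85,"xyz":[0.74,-0.92,0],"delta_rot":[0,0,-0.94]},{"claw":85,"xyz":[0.74,-0.92,0],"delta_rot":[0,0,-0.94]},{"claw":85,"xyz":[0.74,-0.92,0],"delta_rot":[0,0,-0.94]},{"claw":85,"xyz":[0.74,-0.92,0],"delta_rot":[0,0,-0.94]},{"claw":85,"xyz":[0.74,-0.92,0],"delta_rot":[0,0,-0.94]},{"claw":85,"xyz":[0.74,-0.92,0],"delta_rot":[0,0,-0.94]},{"claw":85,"xyz":[0.74,-0.92,0],"delta_rot":[0,0,-0.94]},{"claw":85,"xyz":[0.74,-0.92,0],"delta_rot":[0,0,-0.94]},{"claw":85,"xyz":[0.74,-0.92,0],"delta_rot":[0,0,-0.94]},{"claw":85,"xyz":[0.74,-0.92,0],"delta_rot":[0,0,-0.94]}]'
python3 -m handwheel '[{"claw":85,"xyz":[0,0,0],"delta_rot":[0,0,0]},{"claw":85,"xyz":[0,0,0],"delta_rot":[0,0,0]}]'
cat >> h.py <<'E'
def wristshot(name):
    from plant import get_state,get_image
    s=get_state(); d=get_image("wrist"); cv2.imwrite(name,d["image"][:,:,::-1])
    c=cam(d,s); import pickle; pickle.dump((c,s),open("last.pkl","wb"))
    return c,s
E
python3 - <<'E'
from h import *
from plant import *
c,s=wristshot("pics/w1.png"); print(s["t"],s["tool_pos"],s["ee_rot"],s["wrist_force"])
print(proj(c,[[.487,.251,.026],[.487,.251,.06]]))
for l in ["casting_rib","casting","mould"]:
  print(l,[(r["conf"],r["centre"]) for r in landmark_of("wrist",l)])
E
```

```text
t: 3.25
tool_pos: [0.4701, 0.2968, 0.2136]
ee_rot: [0.986, 0.169, 0.0, -0.0]
wrist_force: [0.9, 0.9, 0.4]
finger_gap: 0.0852
t: 3.45
tool_pos: [0.4696, 0.2975, 0.2134]
ee_rot: [0.985, 0.17, -0.0, -0.0]
wrist_force: [0.3, -0.0, 0.2]
finger_gap: 0.0849
3.45 [0.4696092  0.29750496 0.21342413] [ 9.85375973e-01  1.70394072e-01 -1.01427133e-04 -2.04132732e-04] [ 0.33690907 -0.01706399  0.23044033]
[[323.63957616 210.37336731]
 [323.73790797 221.35211517]]
casting_rib [(0.92, [310.9, 341.1]), (0.81, [327.3, 218.9]), (0.78, [175.5, 167.0])]
casting [(0.98, [313.1, 322.6]), (0.94, [190.6, 162.0]), (0.7, [319.5, 204.3])]
mould []
```

View pics/w1.png

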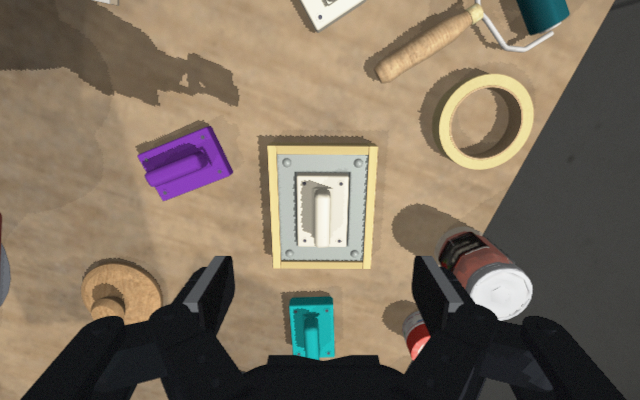

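```bash
python3 - <<'E'
from h import *
a=cv2.imread("pics/w1.png")[135:280,255:390]; cv2.imwrite("pics/w1c.png",cv2.resize(a,None,fx=4,fy=4,interpolation=cv2.INTER_CUBIC))
E
```

```text
(no output)
```

View pics/w1c.png

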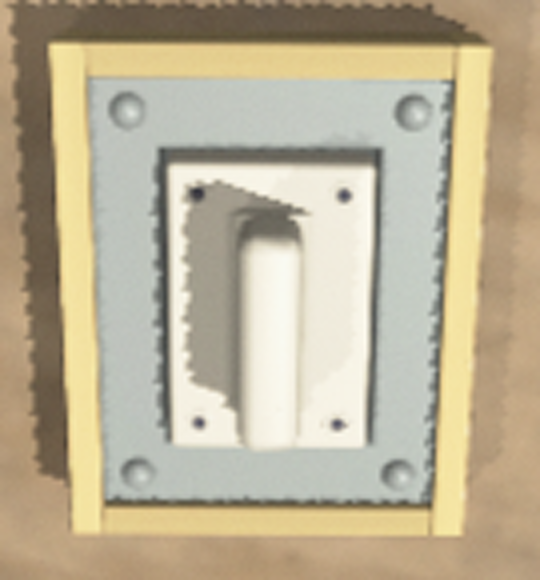

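```bash
python3 - <<'E'
from h import *
import pickle
c,s=pickle.load(open("last.pkl","rb"))
q=lambda u,v:((u+.5)/4-.5+255,(v+.5)/4-.5+135)
def rect(pts,z):
    P=np.array([ray(c,q(*p),z)[:2] for p in pts]); print(P.mean(0),[np.linalg.norm(P[i]-P[(i+1)%4]).round(4) for i in range(4)],[np.degrees(np.arctan2(*(P[b]-P[a])[::-1])).round(2) for a,b in [(0,1),(3,2),(0,3),(1,2)]])
rect([(50,44),(492,46),(463,535),(75,533)],.026)
rect([(166,163),(378,164),(367,445),(173,443)],.030)
print(ray(c,q(271,240),.06),ray(c,q(271,445),.06))
x=R.from_quat(s["ee_rot"]).as_matrix()[:,0]; print(np.degrees(np.arctan2(x[1],x[0])))
E
```

```text
[0.48556088 0.24967318] [np.float64(0.1233), np.float64(0.1552), np.float64(0.1233), np.float64(0.155)] [np.float64(19.4), np.float64(19.31), np.float64(-70.59), np.float64(-70.59)]
[0.48571101 0.25012384] [np.float64(0.0602), np.float64(0.0886), np.float64(0.0594), np.float64(0.0882)] [np.float64(19.38), np.float64(18.99), np.float64(-70.47), np.float64(-71.01)]
[0.47533421 0.27927086 0.06      ] [0.49555912 0.22260243 0.06      ]
19.62146622307998
```

```bash
python3 -m handwheel '[{"claw":85,"xyz":[0.27,-0.79,-0.3],"delta_rot":[0,0,-0.05]},{"claw":85,"xyz":[0.27,-0.79,-0.7],"delta_rot":[0,0,0]},{"claw":85,"xyz":[0,0,-0.9],"delta_rot":[0,0,0]},{"claw":85,"xyz":[0,0,-0.9],"delta_rot":[0,0,0]},{"claw":85,"xyz":[0,0,-0.9],"delta_rot":[0,0,0]},{"claw":85,"xyz":[0,0,-0.6],"delta_rot":[0,0,0]},{"claw":60,"xyz":[0,0,-0.3],"delta_rot":[0,0,0]},{"claw":50,"xyz":[0,0,0],"delta_rot":[0,0,0]},{"claw":45,"xyz":[0,0,0],"delta_rot":[0,0,0]}]'
python3 - <<'E'
from h import *
from plant import *
c,s=wristshot("pics/w2.png"); print(s["t"],s["tool_pos"],s["ee_rot"],s["wrist_force"])
E
```

```text
t: 4.55
tool_pos: [0.4859, 0.2512, 0.0763]
ee_rot: [0.986, 0.169, 0.001, -0.0]
wrist_force: [0.7, 0.2, 0.4]
finger_gap: 0.0454
4.55 [0.48587377 0.25124045 0.07626956] [ 9.85563952e-01  1.69302666e-01  5.41894194e-04 -1.03111559e-04] [0.65334543 0.22902227 0.43792779]
```

View pics/w2.png

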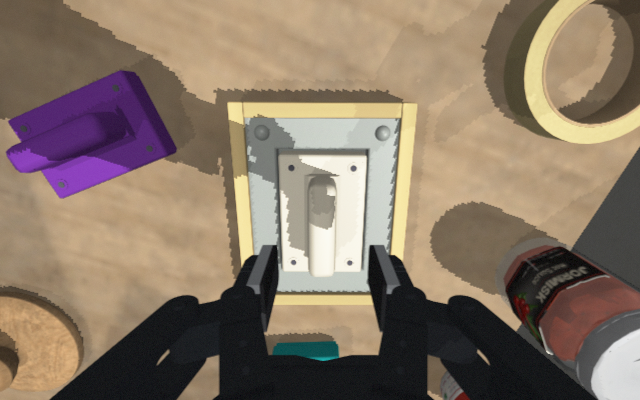

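```bash
python3 -m handwheel '[{"claw":45,"xyz":[0,0,-0.45],"delta_rot":[0,0,0]},{"claw":45,"xyz":[0,0,-0.43],"delta_rot":[0,0,0]},{"claw":30,"xyz":[0,0,0],"delta_rot":[0,0,0]},{"claw":10,"xyz":[0,0,0],"delta_rot":[0,0,0]},{"claw":5,"xyz":[0,0,0],"delta_rot":[0,0,0]},{"claw":5,"xyz":[0,0,0],"delta_rot":[0,0,0]},{"claw":5,"xyz":[0,0,0],"delta_rot":[0,0,0]},{"claw":5,"xyz":[0,0,0],"delta_rot":[0,0,0]}]' 80
python3 -m handwheel '[{"claw":5,"xyz":[0,0,0],"delta_rot":[0,0,0]}]'
```

```text
t: 5.4
tool_pos: [0.4857, 0.2506, 0.0493]
ee_rot: [0.986, 0.169, 0.0, -0.0]
wrist_force: [-0.4, -0.1, 0.2]
finger_gap: 0.0046
t: 5.5
tool_pos: [0.4856, 0.2506, 0.0492]
ee_rot: [0.986, 0.169, 0.0, -0.0]
wrist_force: [-0.6, 0.4, 0.1]
finger_gap: 0.0051
```

```bash
python3 - <<'E'
from h import *
from plant import *
c,s=wristshot("pics/w3.png"); print(s["t"],s["tool_pos"],s["finger_gap"],s["wrist_force"])
for n in ["side"]:
  d=get_image(n); cv2.imwrite("pics/s3.png",cv2.resize(d["image"][150:270,270:430,::-1],None,fx=5,fy=5,interpolation=cv2.INTER_CUBIC))
E
```

```text
5.5 [0.48559615 0.25063454 0.04917964] 0.0051061796282539425 [-0.61211378  0.36367014  0.14258297]
```

View pics/w3.png

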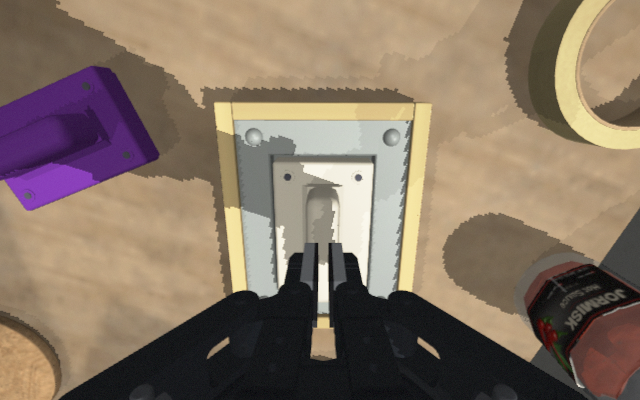

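View pics/s3.png

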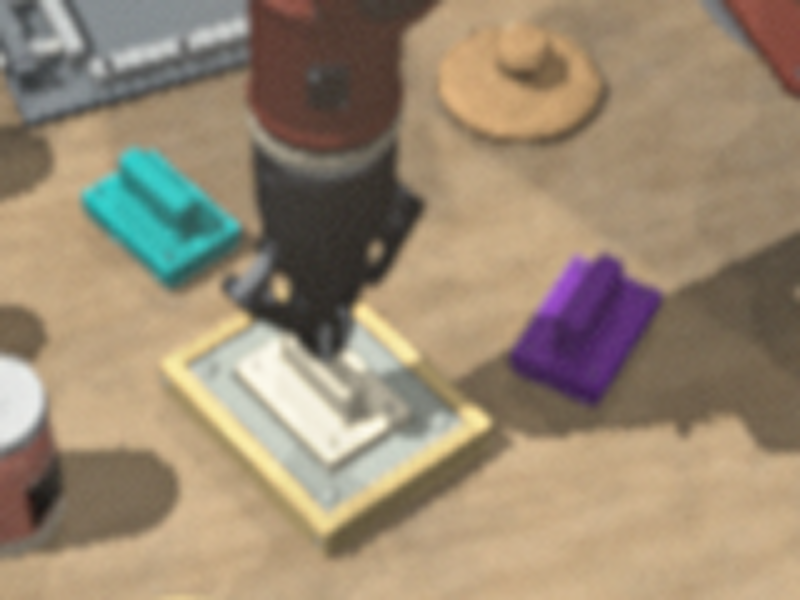

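```bash
python3 - <<'E'
from h import *
import pickle
c,s=pickle.load(open("last.pkl","rb"))
p=s["tool_pos"]
for dz in [0.005,0,-.014]: print(dz,proj(c,p+[0,0,dz]),proj(SI,p+[0,0,dz]), (proj(SI,p+[0,0,dz])-[270,150])*5)
u=np.array([-.331,.9436,0])
for e in [-.032,.032]:
  P=np.array([.4857,.25,.06])+u*e; print(proj(c,P),(proj(SI,P)-[270,150])*5)
a=cv2.imread("pics/w3.png")[170:370,220:420]; cv2.imwrite("pics/w3c.png",cv2.resize(a,None,fx=3,fy=3,interpolation=cv2.INTER_CUBIC))
E
```

```text
0.005 [[323.50903165 248.39433825]] [[335.33660423 222.12591563]] [[326.68302116 360.62957817]]
0 [[323.48116328 244.2991204 ]] [[335.33353653 223.21366338]] [[326.66768265 366.0683169 ]]
-0.014 [[323.41049427 233.91441042]] [[335.32504117 226.22595304]] [[326.62520585 381.12976518]]
[[323.14815622 304.52203555]] [[291.56140541 319.84685953]]
[[323.53804676 198.15927594]] [[361.69561281 388.04095638]]
```

View pics/w3c.png

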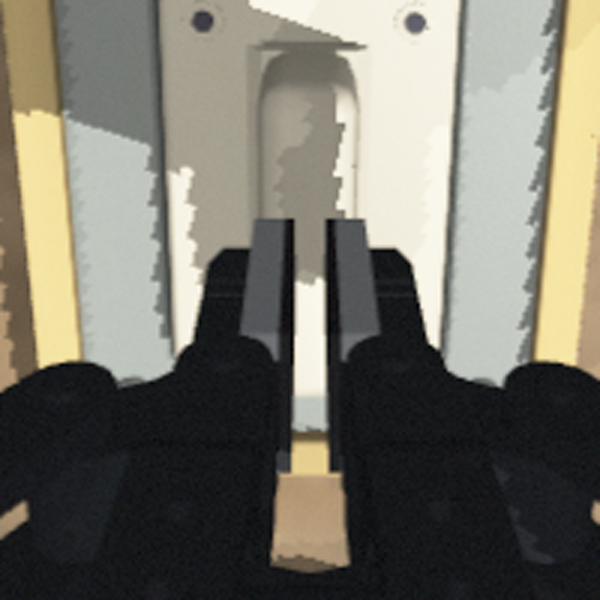

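```bash
python3 -m handwheel '[{"claw":40,"xyz":[0,0,0],"delta_rot":[0,0,0]},{"claw":40,"xyz":[0,0,0],"delta_rot":[0,0,0]},{"claw":40,"xyz":[0,0,0],"delta_rot":[0,0,0]},{"claw":40,"xyz":[0,0,-0.15],"delta_rot":[0,0,0]}]'
python3 - <<'E'
from h import *
from plant import *
import numpy as np
c,s=wristshot("pics/w4.png"); print(s["t"],s["tool_pos"],s["finger_gap"],s["wrist_force"])
out=[]
for n,r in [("side",(150,250,270,400)),("scene",(130,230,240,370))]:
  d=get_image(n); a,b,x,y=r
  out.append(cv2.resize(d["image"][a:b,x:y,::-1],(390*2,300),interpolation=cv2.INTER_CUBIC) if 0 else cv2.resize(d["image"][a:b,x:y,::-1],None,fx=3,fy=3,interpolation=cv2.INTER_CUBIC))
cv2.imwrite("pics/s4.png",np.hstack([out[0],out[1]]))
# predicted mould corners
P=np.array([.4856,.2498]);t=np.radians(19.4);X=np.array([np.cos(t),np.sin(t)]);Y=np.array([-X[1],X[0]])
im=cv2.imread("pics/w4.png")
for sx,sy in [(-1,-1),(1,-1),(1,1),(-1,1)]:
  q=P+sx*.062*X+sy*.078*Y; u=proj(c,[*q,.026])[0]; cv2.circle(im,(int(u[0]),int(u[1])),3,(0,0,255),1)
  q=P+sx*.009*X+sy*.032*Y; u=proj(c,[*q,.06])[0]; cv2.circle(im,(int(u[0]),int(u[1])),2,(255,0,0),1)
cv2.imwrite("pics/w4a.png",im)
E
```

```text
t: 6.0
tool_pos: [0.4861, 0.2508, 0.045]
ee_rot: [0.986, 0.169, 0.001, -0.0]
wrist_force: [0.2, 0.4, 0.7]
finger_gap: 0.0401
6.0 [0.48610891 0.25079453 0.04497517] 0.040129524092520484 [0.19738307 0.4460073  0.67011848]
```

View pics/w4a.png

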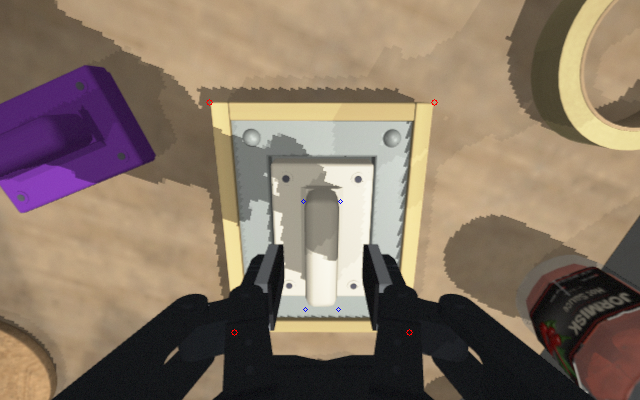

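View pics/s4.png

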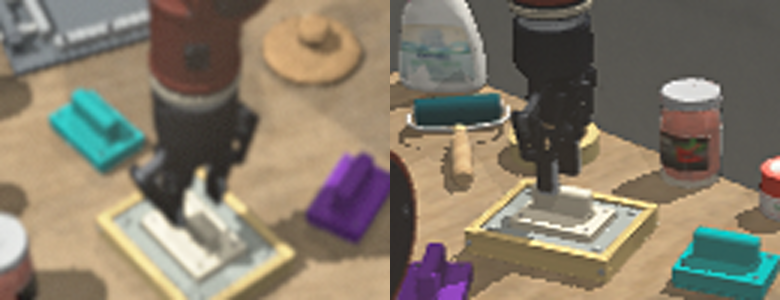

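```bash
python3 -m handwheel '[{"claw":40,"xyz":[0,0,-0.1],"delta_rot":[0,0,0]},{"claw":40,"xyz":[0,0,-0.1],"delta_rot":[0,0,0]}]';python3 -m handwheel '[{"claw":40,"xyz":[0,0,-0.1],"delta_rot":[0,0,0]},{"claw":40,"xyz":[0,0,-0.1],"delta_rot":[0,0,0]}]'
python3 - <<'E'
from h import *
from plant import *
import numpy as np
c,s=wristshot("pics/w5.png"); print(s["t"],s["tool_pos"],s["finger_gap"],s["wrist_force"])
out=[]
for n,r in [("side",(170,250,290,390)),("scene",(150,230,250,350))]:
  d=get_image(n); a,b,x,y=r
  out.append(cv2.resize(d["image"][a:b,x:y,::-1],None,fx=4,fy=4,interpolation=cv2.INTER_CUBIC))
cv2.imwrite("pics/s5.png",np.hstack(out))
E
```

```text
t: 6.35
tool_pos: [0.4856, 0.2506, 0.0383]
ee_rot: [0.986, 0.169, 0.0, -0.0]
wrist_force: [0.4, 0.5, 0.5]
finger_gap: 0.0399
t: 6.55
tool_pos: [0.4854, 0.2505, 0.0321]
ee_rot: [0.986, 0.169, -0.0, 0.0]
wrist_force: [-0.2, -0.0, -0.3]
finger_gap: 0.0397
6.55 [0.48539981 0.25053597 0.03212439] 0.03974873626738101 [-0.2010583  -0.04049398 -0.25918845]
```

View pics/w5.png

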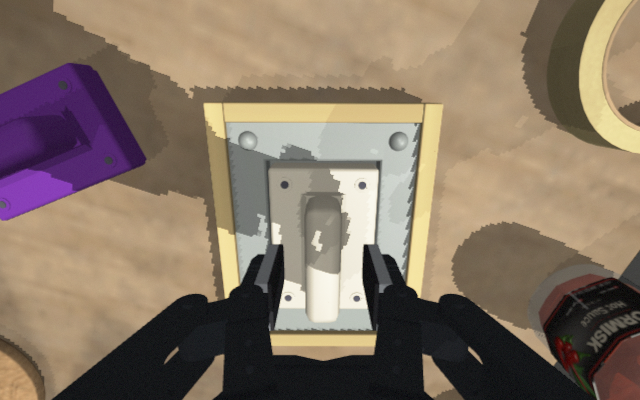

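View pics/s5.png

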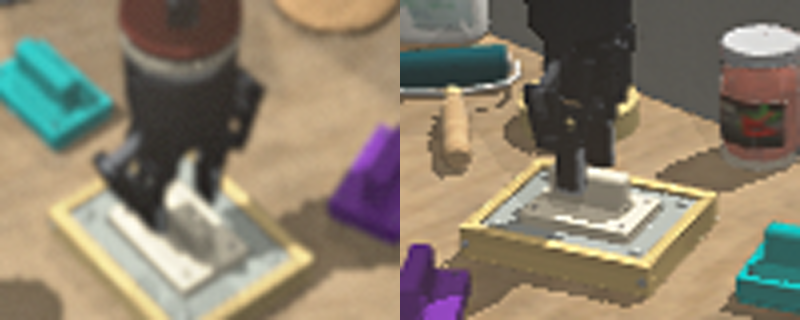

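```bash
python3 -m handwheel '[{"claw":40,"xyz":[0,0,-0.1],"delta_rot":[0,0,0]},{"claw":40,"xyz":[0,0,-0.1],"delta_rot":[0,0,0]}]';python3 -m handwheel '[{"claw":40,"xyz":[0,0,-0.1],"delta_rot":[0,0,0]},{"claw":40,"xyz":[0,0,-0.1],"delta_rot":[0,0,0]}]'
python3 - <<'E'
from h import *
from plant import *
import numpy as np
c,s=wristshot("pics/w6.png"); print(s["t"],s["tool_pos"],s["finger_gap"],s["wrist_force"])
out=[]
for n,r in [("side",(170,250,290,390)),("scene",(150,230,250,350))]:
  d=get_image(n); a,b,x,y=r
  out.append(cv2.resize(d["image"][a:b,x:y,::-1],None,fx=4,fy=4,interpolation=cv2.INTER_CUBIC))
cv2.imwrite("pics/s6.png",np.hstack(out))
E
```

```text
t: 6.9
tool_pos: [0.4857, 0.2507, 0.0265]
ee_rot: [0.986, 0.169, 0.0, -0.0]
wrist_force: [0.8, 0.2, 1.4]
finger_gap: 0.0401
t: 7.1
tool_pos: [0.4854, 0.2506, 0.0202]
ee_rot: [0.986, 0.169, -0.0, 0.0]
wrist_force: [0.2, -0.4, 0.2]
finger_gap: 0.0398
7.1 [0.48540153 0.25057021 0.02015749] 0.039832794669799616 [ 0.17311387 -0.38563514  0.20051964]
```

View pics/s6.png

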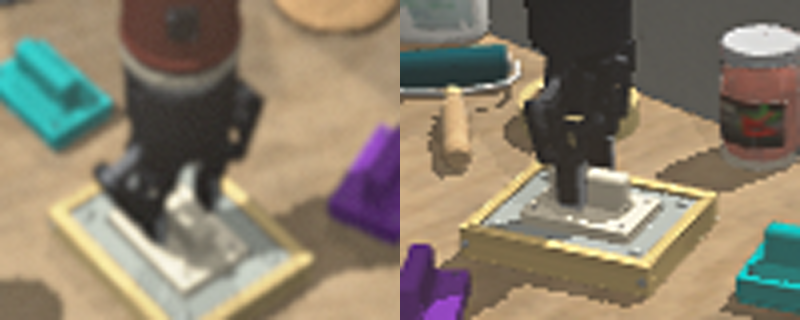

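View pics/w6.png

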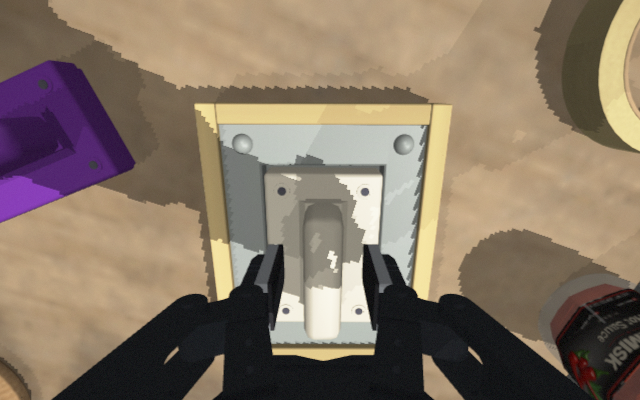

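```bash
python3 -m handwheel '[{"claw":25,"xyz":[0,0,0],"delta_rot":[0,0,0]},{"claw":10,"xyz":[0,0,0],"delta_rot":[0,0,0]},{"claw":5,"xyz":[0,0,0],"delta_rot":[0,0,0]},{"claw":5,"xyz":[0,0,0],"delta_rot":[0,0,0]},{"claw":5,"xyz":[0,0,0],"delta_rot":[0,0,0]}]' 80
python3 -m handwheel '[{"claw":5,"xyz":[0,0,0],"delta_rot":[0,0,0]}]'
```

```text
t: 7.75
tool_pos: [0.4858, 0.2507, 0.0208]
ee_rot: [0.986, 0.169, 0.0, -0.0]
wrist_force: [-1.3, -0.0, 2.6]
finger_gap: 0.0164
t: 7.85
tool_pos: [0.4858, 0.2507, 0.0208]
ee_rot: [0.986, 0.169, 0.0, -0.0]
wrist_force: [0.3, -0.8, 3.2]
finger_gap: 0.0167
```

```bash
python3 -m handwheel '[{"claw":5,"xyz":[0,0,0.3],"delta_rot":[0,0,0]},{"claw":5,"xyz":[0,0,0.5],"delta_rot":[0,0,0]},{"claw":5,"xyz":[0,0,0.7],"delta_rot":[0,0,0]},{"claw":5,"xyz":[0,0,0.7],"delta_rot":[0,0,0]},{"claw":5,"xyz":[0,0,0.8],"delta_rot":[0,0,0]},{"claw":5,"xyz":[0,0,0.6],"delta_rot":[0,0,0]},{"claw":5,"xyz":[0,0,0],"delta_rot":[0,0,0]}]' 80
python3 - <<'E'
from h import *
from plant import *
import numpy as np
c,s=wristshot("pics/w7.png"); print(s["t"],s["tool_pos"],s["finger_gap"],s["wrist_force"])
out=[]
for n,r in [("side",(150,250,290,390)),("scene",(130,230,250,350))]:
  d=get_image(n); a,b,x,y=r
  out.append(cv2.resize(d["image"][a:b,x:y,::-1],None,fx=4,fy=4,interpolation=cv2.INTER_CUBIC))
cv2.imwrite("pics/s7.png",np.hstack(out))
E
```

```text
t: 8.55
tool_pos: [0.4878, 0.2515, 0.1327]
ee_rot: [0.986, 0.169, 0.003, -0.001]
wrist_force: [-0.3, -0.6, -2.6]
finger_gap: 0.0164
8.55 [0.48779196 0.25146486 0.13265974] 0.0164039468756266 [-0.28298223 -0.64140099 -2.64956402]
```

View pics/s7.png

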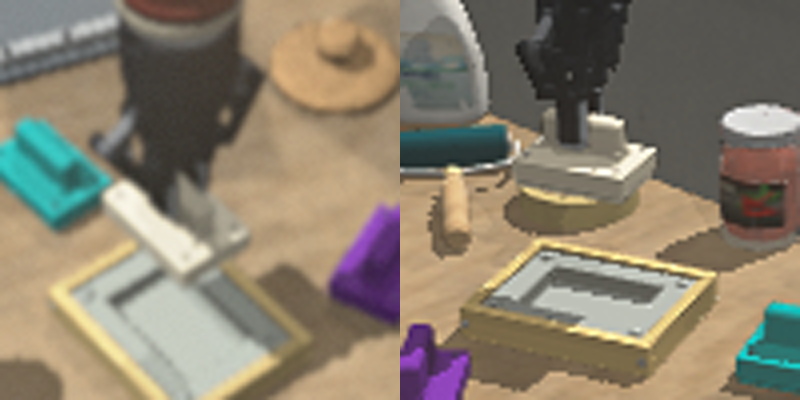

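View pics/w7.png

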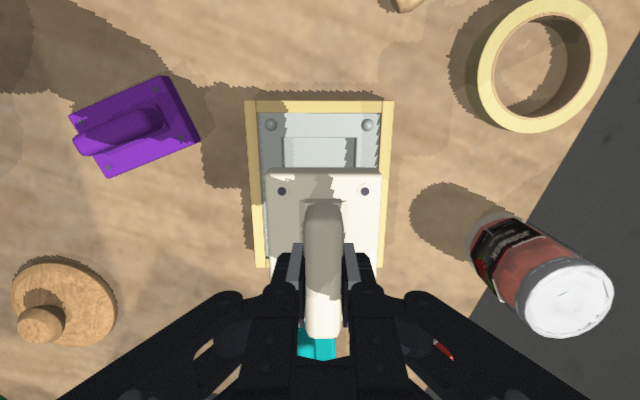

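```bash
python3 -m handwheel '[{"claw":5,"xyz":[-0.06,-0.6,0.1],"delta_rot":[0,0,-0.34]},{"claw":5,"xyz":[-0.06,-0.98,0.1],"delta_rot":[0,0,-0.34]},{"claw":5,"xyz":[-0.06,-1,0.1],"delta_rot":[0,0,-0.34]},{"claw":5,"xyz":[-0.06,-1,0.1],"delta_rot":[0,0,-0.34]},{"claw":5,"xyz":[-0.06,-1,0.1],"delta_rot":[0,0,-0.34]},{"claw":5,"xyz":[-0.06,-1,0],"delta_rot":[0,0,-0.34]},{"claw":5,"xyz":[-0.06,-1,0],"delta_rot":[0,0,-0.34]},{"claw":5,"xyz":[-0.06,-1,0],"delta_rot":[0,0,-0.34]},{"claw":5,"xyz":[-0.06,-1,0],"delta_rot":[0,0,-0.34]},{"claw":5,"xyz":[-0.06,-0.7,0],"delta_rot":[0,0,-0.34]}]' 80
python3 -m handwheel '[{"claw":5,"xyz":[0,0,0],"delta_rot":[0,0,0]},{"claw":5,"xyz":[0,0,0],"delta_rot":[0,0,0]}]'
python3 - <<'E'
from h import *
from plant import *
c,s=wristshot("pics/w8.png"); print(s["t"],s["tool_pos"],s["ee_rot"],s["finger_gap"],s["wrist_force"])
for l in ["lane_start","stop_face","fixture"]:
  print(l,[(r["conf"],r["centre"]) for r in landmark_of("wrist",l)])
E
```

```text
t: 9.7
tool_pos: [0.4661, -0.0293, 0.1419]
ee_rot: [1.0, 0.02, -0.001, -0.0]
wrist_force: [0.8, -0.2, -2.0]
finger_gap: 0.0166
t: 9.9
tool_pos: [0.4666, -0.0278, 0.1423]
ee_rot: [1.0, 0.021, -0.001, -0.001]
wrist_force: [0.8, 0.3, -2.5]
finger_gap: 0.0165
9.9 [ 0.46658997 -0.02775049  0.14227094] [ 9.99783162e-01  2.07870977e-02 -1.12738571e-03 -5.04901558e-04] 0.016478143016476356 [ 0.83810511  0.30781343 -2.45094846]
lane_start []
stop_face [(0.66, [394.5, 278.0])]
fixture []
```

View pics/w8.png

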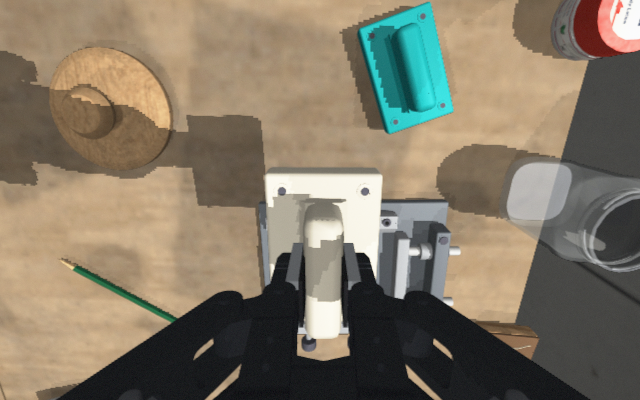

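```bash
python3 - <<'E'
from h import *
for p in [(274,88),(362,83),(345,100),(372,126)]: print(p,ray(SI,p,0))
for p in [(430,350),(240,400)]: print(p,ray(SC,p,0))
E
```

```text
(274, 88) [ 0.47402862 -0.53199109  0.        ]
(362, 83) [ 0.12464594 -0.44257536  0.        ]
(345, 100) [ 0.23043857 -0.3572741   0.        ]
(372, 126) [ 0.1922305 -0.1734691  0.       ]
(430, 350) [ 0.26773909 -0.35413421  0.        ]
(240, 400) [-0.0609023  -0.17467649  0.        ]
```

```bash
python3 -m handwheel '[{"claw":5,"xyz":[0,-0.6,0.1],"delta_rot":[0,0,0]},{"claw":5,"xyz":[0,-1,0.1],"delta_rot":[0,0,0]},{"claw":5,"xyz":[0,-1,0.1],"delta_rot":[0,0,0]},{"claw":5,"xyz":[0,-1,0],"delta_rot":[0,0,0]},{"claw":5,"xyz":[0,-1,0],"delta_rot":[0,0,0]},{"claw":5,"xyz":[0,-1,0],"delta_rot":[0,0,0]},{"claw":5,"xyz":[0,0,0],"delta_rot":[0,0,0]},{"claw":5,"xyz":[0,0,0],"delta_rot":[0,0,0]}]' 80
python3 - <<'E'
from h import *
from plant import *
c,s=wristshot("pics/w9.png"); print(s["t"],s["tool_pos"],s["ee_rot"],s["finger_gap"],s["wrist_force"])
for l in ["lane_start","stop_face","fixture"]:
  print(l,[(r["conf"],r["centre"]) for r in landmark_of("wrist",l)])
cv2.imwrite("pics/w9c.png",cv2.resize(cv2.imread("pics/w9.png")[100:300,200:460],None,fx=3,fy=3,interpolation=cv2.INTER_CUBIC))
E
```

```text
t: 10.9
tool_pos: [0.4675, -0.1954, 0.1522]
ee_rot: [1.0, 0.021, -0.0, -0.0]
wrist_force: [0.5, 1.2, -2.7]
finger_gap: 0.0168
10.9 [ 0.46748626 -0.19542542  0.15221431] [ 9.99777302e-01  2.10976073e-02 -2.40567684e-04 -4.23419412e-04] 0.01677027561241958 [ 0.53909377  1.23750152 -2.73626055]
lane_start [(0.56, [332.4, 111.3])]
stop_face []
fixture [(0.88, [361.7, 107.1])]
```

View pics/w9.png

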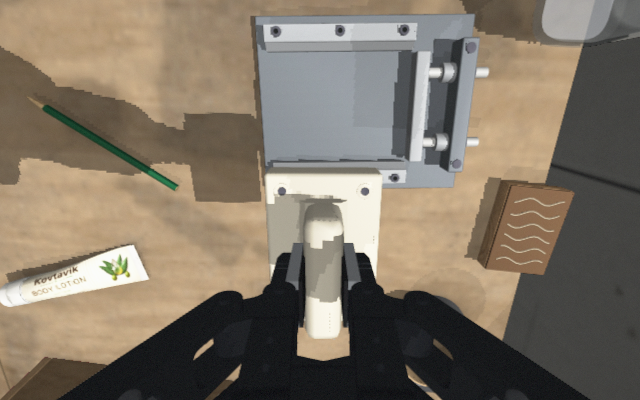

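View pics/w9c.png

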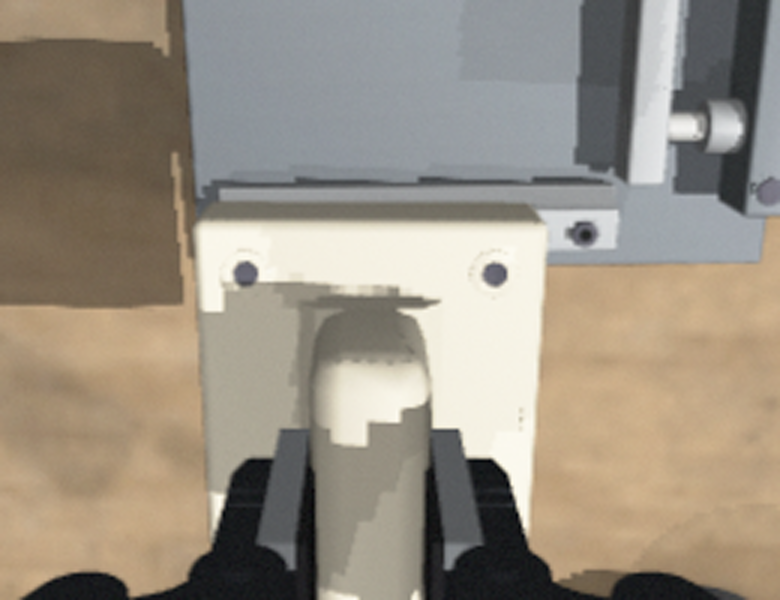

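```bash
python3 - <<'E'
from h import *
im=cv2.imread("pics/w9.png")
cv2.imwrite("pics/w9d.png",cv2.resize(im[0:200,244:494],None,fx=3,fy=3,interpolation=cv2.INTER_CUBIC))
E
```

```text
(no output)
```

View pics/w9d.png

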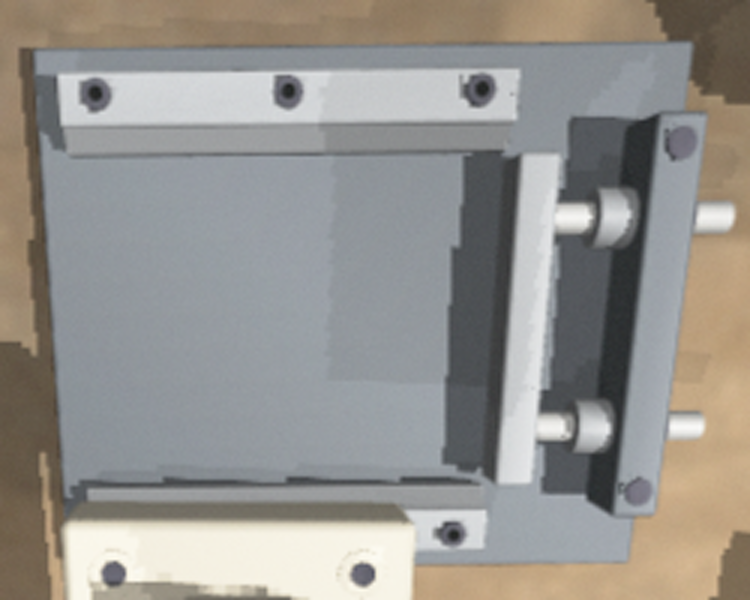

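```bash
python3 - <<'E'
from h import *
import pickle
from scipy.optimize import least_squares
c,s=pickle.load(open("last.pkl","rb"))
M=np.array([[-95,78,10],[95,78,10],[95,-78,10],[42,47,29],[42,-47,29]])/1e3
U=np.array([[35,50],[692,42],[628,562],[521,154],[498,483]]); U=(U+.5)/3-.5+[244,0]
def W(p,M): 
    a=p[2]; Q=M.copy(); Q[:,:2]=M[:,:2]@np.array([[np.cos(a),np.sin(a)],[-np.sin(a),np.cos(a)]])+p[:2]; return Q
f=lambda p:(proj(c,W(p,M))-U).ravel()
r=least_squares(f,[.5,-.127,.03]); print(r.x,np.degrees(r.x[2]),f(r.x).reshape(-1,2).round(2))
p=r.x
print("lane_start",W(p,np.array([[-.025,0,.01]])),"inner rail base px",(proj(c,W(p,np.array([[-.08,.049,.01],[.04,.049,.01],[-.08,-.049,.017],[.04,-.049,.017]])))-[244,0]+.5)*3-.5)
# casting body top-edge in hand: body top z = tcp+.0092
z=s["tool_pos"][2]+.0092
q=lambda u,v:((u+.5)/3-.5+200,(v+.5)/3-.5+100)
A=ray(c,q(197,222),z);B=ray(c,q(545,222),z)
print(A,B,np.linalg.norm(A-B),np.degrees(np.arctan2(*(B-A)[1::-1])),(A+B)/2-s["tool_pos"])
x=R.from_quat(s["ee_rot"]).as_matrix()[:,0]; print("tool yaw",np.degrees(np.arctan2(x[1],x[0])))
E
```

```text
[ 0.50090232 -0.12529979  0.05527426] 3.166981621054995 [[-1.1  -0.22]
 [ 1.22 -0.57]
 [ 0.98  0.66]
 [-0.18 -0.48]
 [-0.83  1.3 ]]
lane_start [[ 0.4759405  -0.12668095  0.01      ]] inner rail base px [[ 90.22300682 159.4216116 ]
 [495.71112829 154.02615318]
 [105.64655881 490.0780112 ]
 [478.98721255 485.50974579]]
[ 0.43622427 -0.15319642  0.16141431] [ 0.49412968 -0.15071522  0.16141431] 0.057958547848808155 2.453579997509635 [-0.00230928  0.0434696   0.0092    ]
tool yaw 2.417798748878139
```

```bash
python3 -m handwheel '[{"claw":5,"xyz":[0.1,0.6,0],"delta_rot":[0,0,0.12]},{"claw":5,"xyz":[0.1,0.9,0],"delta_rot":[0,0,0]},{"claw":5,"xyz":[0.08,0.82,-0.2],"delta_rot":[0,0,0]},{"claw":5,"xyz":[0,0,-0.7],"delta_rot":[0,0,0]},{"claw":5,"xyz":[0,0,-0.9],"delta_rot":[0,0,0]},{"claw":5,"xyz":[0,0,-0.9],"delta_rot":[0,0,0]},{"claw":5,"xyz":[0,0,-0.6],"delta_rot":[0,0,0]},{"claw":5,"xyz":[0,0,0],"delta_rot":[0,0,0]},{"claw":5,"xyz":[0,0,0],"delta_rot":[0,0,0]}]' 80
python3 - <<'E'
from h import *
from plant import *
c,s=wristshot("pics/w10.png"); print(s["t"],s["tool_pos"],s["ee_rot"],s["finger_gap"],s["wrist_force"])
out=[]
for n,r in [("side",(105,205,240,340)),("scene",(190,290,350,450))]:
  d=get_image(n); a,b,x,y=r
  out.append(cv2.resize(d["image"][a:b,x:y,::-1],None,fx=4,fy=4,interpolation=cv2.INTER_CUBIC))
cv2.imwrite("pics/s10.png",np.hstack(out))
x=R.from_quat(s["ee_rot"]).as_matrix()[:,0]; print("tool yaw",np.degrees(np.arctan2(x[1],x[0])))
E
```

```text
t: 12.0
tool_pos: [0.476, -0.1256, 0.0538]
ee_rot: [1.0, 0.027, -0.0, -0.0]
wrist_force: [0.5, 0.7, -2.9]
finger_gap: 0.0165
12.0 [ 0.47598558 -0.12561818  0.05381978] [ 9.99634273e-01  2.70423959e-02 -1.38100571e-04 -9.89969872e-05] 0.016529431587898196 [ 0.48916931  0.6943377  -2.86335614]
tool yaw 3.099209755963015
```

View pics/w10.png

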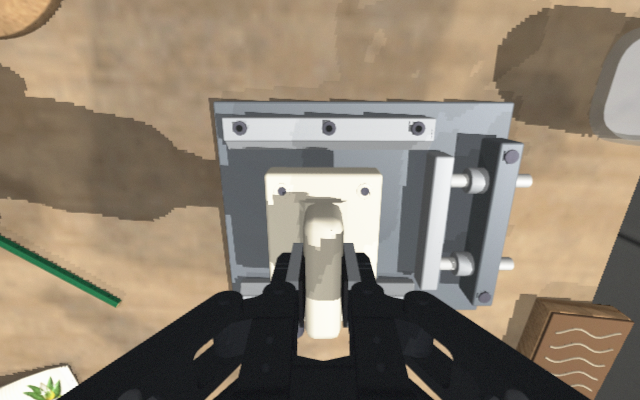

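View pics/s10.png

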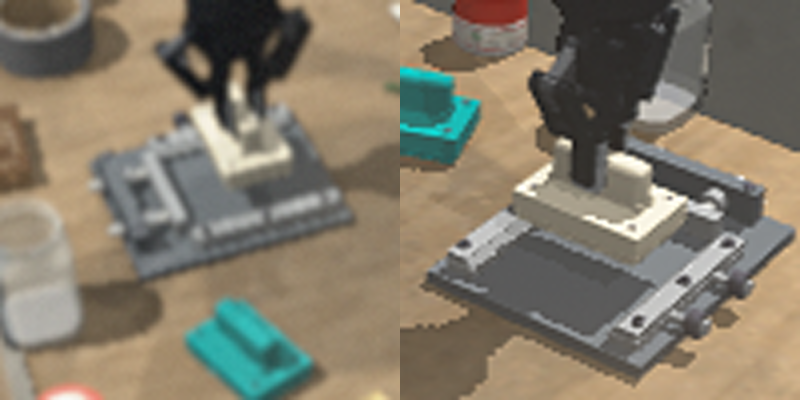

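```bash
python3 - <<'E'
from h import *
im=cv2.imread("pics/w10.png")
cv2.imwrite("pics/w10d.png",cv2.resize(im[90:320,200:530],None,fx=2.4,fy=2.4,interpolation=cv2.INTER_CUBIC))
E
```

```text
(no output)
```

View pics/w10d.png

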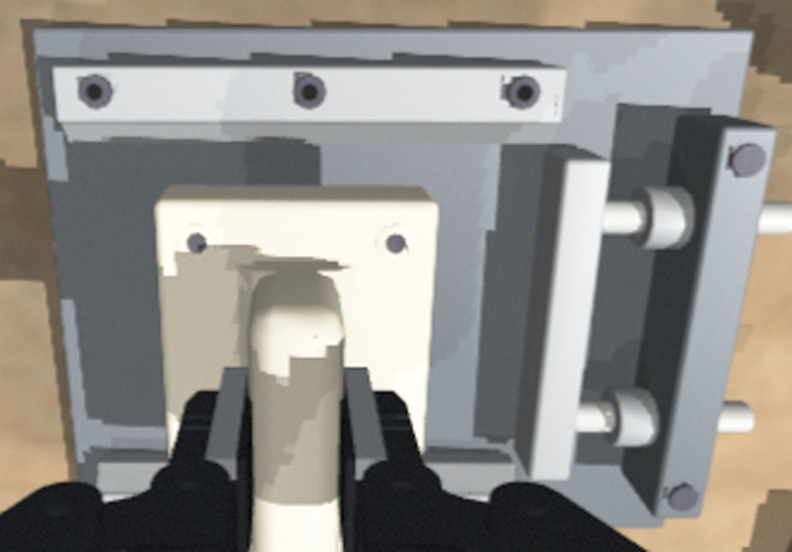

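```bash
python3 - <<'E'
from h import *
import pickle
from scipy.optimize import least_squares
c,s=pickle.load(open("last.pkl","rb"))
M=np.array([[-95,78,10],[95,78,10],[95,-78,10],[42,47,29],[42,-47,29]])/1e3
q=lambda U:(np.array(U)+.5)/2.4-.5+[200,90]
U=q([[33,31],[753,32],[663,526],[568,161],[528,479]])
def W(p,M): 
    a=p[2]; Q=M.copy(); Q[:,:2]=M[:,:2]@np.array([[np.cos(a),np.sin(a)],[-np.sin(a),np.cos(a)]])+p[:2]; return Q
f=lambda p:(proj(c,W(p,M))-U).ravel()
r=least_squares(f,[.5,-.127,.03]); print(r.x,np.degrees(r.x[2]),f(r.x).reshape(-1,2).round(2))
print("lane_start",W(r.x,np.array([[-.025,0,.01]])))
z=s["tool_pos"][2]+.0092
for v in [204]:
  A=ray(c,q((157,v)),z);B=ray(c,q((439,v)),z)
  print(A,B,np.linalg.norm(A-B),(A+B)/2-s["tool_pos"])
E
```

```text
[ 0.50101834 -0.12560415  0.05434278] 3.113611741567892 [[-1.04 -0.57]
 [ 1.34 -0.81]
 [ 0.56  1.18]
 [-1.03 -0.05]
 [ 0.35  1.36]]
lane_start [[ 0.47605525 -0.12696205  0.01      ]]
[ 0.44413305 -0.08428183  0.06301978] [ 0.50280591 -0.08107109  0.06301978] 0.05876064487006225 [-0.0025161   0.04294172  0.0092    ]
```

```bash
python3 -m handwheel '[{"claw":5,"xyz":[0,0,-0.3],"delta_rot":[0,0,0]},{"claw":5,"xyz":[0,0,-0.3],"delta_rot":[0,0,0]},{"claw":5,"xyz":[0,0,-0.2],"delta_rot":[0,0,0]},{"claw":5,"xyz":[0,0,-0.1],"delta_rot":[0,0,0]},{"claw":5,"xyz":[0,0,0],"delta_rot":[0,0,0]}]'; python3 -m handwheel '[{"claw":5,"xyz":[0,0,-0.07],"delta_rot":[0,0,0]},{"claw":5,"xyz":[0,0,0],"delta_rot":[0,0,0]}]'
```

```text
t: 12.65
tool_pos: [0.4752, -0.126, 0.0256]
ee_rot: [1.0, 0.026, -0.001, -0.0]
wrist_force: [-0.4, 0.5, -1.8]
finger_gap: 0.0162
t: 12.85
tool_pos: [0.4759, -0.1263, 0.0244]
ee_rot: [1.0, 0.027, 0.0, 0.0]
wrist_force: [0.2, -0.1, -2.1]
finger_gap: 0.0166
```

```bash
python3 -m handwheel '[{"claw":5,"xyz":[0,0,-0.05],"delta_rot":[0,0,0]},{"claw":5,"xyz":[0,0,0],"delta_rot":[0,0,0]}]'; python3 -m handwheel '[{"claw":5,"xyz":[0,0,-0.03],"delta_rot":[0,0,0]},{"claw":5,"xyz":[0,0,0],"delta_rot":[0,0,0]}]'
```

```text
t: 13.05
tool_pos: [0.4759, -0.1262, 0.0229]
ee_rot: [1.0, 0.027, 0.0, -0.0]
wrist_force: [-0.9, -0.3, -2.4]
finger_gap: 0.0164
t: 13.25
tool_pos: [0.4759, -0.1262, 0.0228]
ee_rot: [1.0, 0.027, -0.0, -0.0]
wrist_force: [-3.7, 1.4, 5.4]
finger_gap: 0.0161
```

```bash
python3 -m handwheel '[{"claw":5,"xyz":[0,0,0.01],"delta_rot":[0,0,0]},{"claw":5,"xyz":[0,0,0],"delta_rot":[0,0,0]}]'; python3 - <<'E'
from h import *
from plant import *
c,s=wristshot("pics/w11.png"); print(s["t"],s["tool_pos"],s["ee_rot"],s["finger_gap"],s["wrist_force"],s["moment"])
out=[]
for n,r in [("side",(105,205,240,340)),("scene",(190,290,350,450))]:
  d=get_image(n); a,b,x,y=r
  out.append(cv2.resize(d["image"][a:b,x:y,::-1],None,fx=4,fy=4,interpolation=cv2.INTER_CUBIC))
cv2.imwrite("pics/s11.png",np.hstack(out))
im=cv2.imread("pics/w11.png")
cv2.imwrite("pics/w11d.png",cv2.resize(im[110:350,210:530],None,fx=2.4,fy=2.4,interpolation=cv2.INTER_CUBIC))
E
```

```text
t: 13.45
tool_pos: [0.476, -0.1263, 0.0228]
ee_rot: [1.0, 0.027, 0.0, 0.0]
wrist_force: [-2.5, 1.9, 5.9]
finger_gap: 0.0163
13.45 [ 0.47604193 -0.12627654  0.02280811] [9.99646716e-01 2.65787522e-02 8.88866486e-05 7.14690207e-05] 0.01634470527595421 [-2.53709332  1.89024922  5.85137267] [ 0.1985957   0.48364217 -0.00270412]
```

View pics/w11d.png

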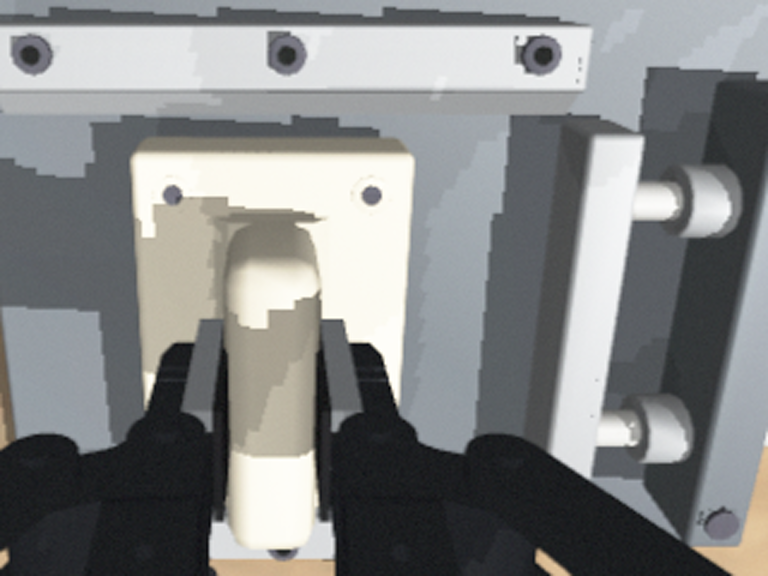

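View pics/s11.png

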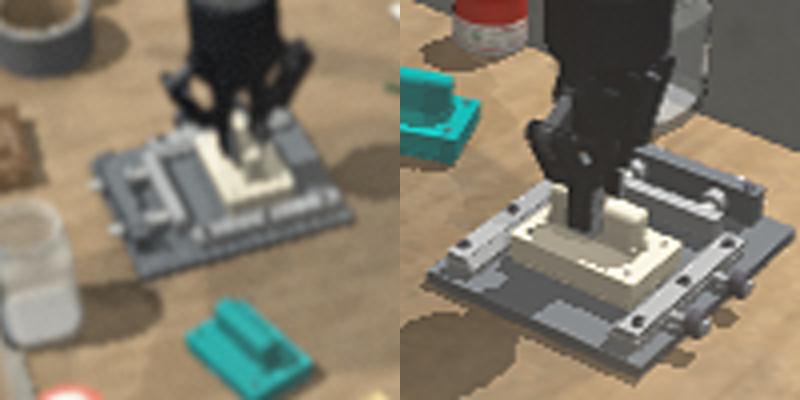

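```bash
python3 -m handwheel '[{"claw":5,"xyz":[0.15,0.008,0],"delta_rot":[0,0,0]},{"claw":5,"xyz":[0.2,0.011,0],"delta_rot":[0,0,0]},{"claw":5,"xyz":[0.2,0.011,0],"delta_rot":[0,0,0]},{"claw":5,"xyz":[0.2,0.011,0],"delta_rot":[0,0,0]}]'; python3 -m handwheel '[{"claw":5,"xyz":[0.15,0.008,0],"delta_rot":[0,0,0]},{"claw":5,"xyz":[0.1,0.005,0],"delta_rot":[0,0,0]}]';  python3 -m handwheel '[{"claw":5,"xyz":[0.05,0.003,0],"delta_rot":[0,0,0]},{"claw":5,"xyz":[0,0,0],"delta_rot":[0,0,0]}]'
```

```text
t: 14.0
tool_pos: [0.4986, -0.1254, 0.0229]
ee_rot: [1.0, 0.027, -0.0, 0.0]
wrist_force: [-4.1, -1.0, 6.4]
finger_gap: 0.0165
t: 14.2
tool_pos: [0.5062, -0.125, 0.0229]
ee_rot: [1.0, 0.027, -0.0, 0.0]
wrist_force: [-5.4, -0.2, 7.2]
finger_gap: 0.0164
t: 14.4
tool_pos: [0.5078, -0.1249, 0.0228]
ee_rot: [1.0, 0.027, 0.0, 0.0]
wrist_force: [-3.3, 0.4, 5.1]
finger_gap: 0.0166
```

```bash
python3 -m handwheel '[{"claw":5,"xyz":[0.08,0.004,0.005],"delta_rot":[0,0,0]},{"claw":5,"xyz":[0,0,0],"delta_rot":[0,0,0]}]';  python3 -m handwheel '[{"claw":5,"xyz":[0.05,0.003,0],"delta_rot":[0,0,0]},{"claw":5,"xyz":[0,0,0],"delta_rot":[0,0,0]}]'; python3 - <<'E'
from h import *
from plant import *
c,s=wristshot("pics/w12.png"); print(s["t"],s["tool_pos"],s["wrist_force"],s["moment"])
im=cv2.imread("pics/w12.png")
cv2.imwrite("pics/w12d.png",cv2.resize(im[110:350,210:530],None,fx=2.4,fy=2.4,interpolation=cv2.INTER_CUBIC))
E
```

```text
t: 14.6
tool_pos: [0.5103, -0.1247, 0.0228]
ee_rot: [1.0, 0.027, 0.0, 0.0]
wrist_force: [-1.0, -0.2, 3.8]
finger_gap: 0.0161
t: 14.8
tool_pos: [0.5114, -0.1246, 0.0228]
ee_rot: [1.0, 0.027, 0.0, 0.0]
wrist_force: [-3.4, 0.4, 6.1]
finger_gap: 0.0165
14.8 [ 0.51141598 -0.12456683  0.02282209] [-3.39175796  0.44631332  6.06673154] [-0.02228003  0.50165213 -0.02711269]
```

View pics/w12d.png

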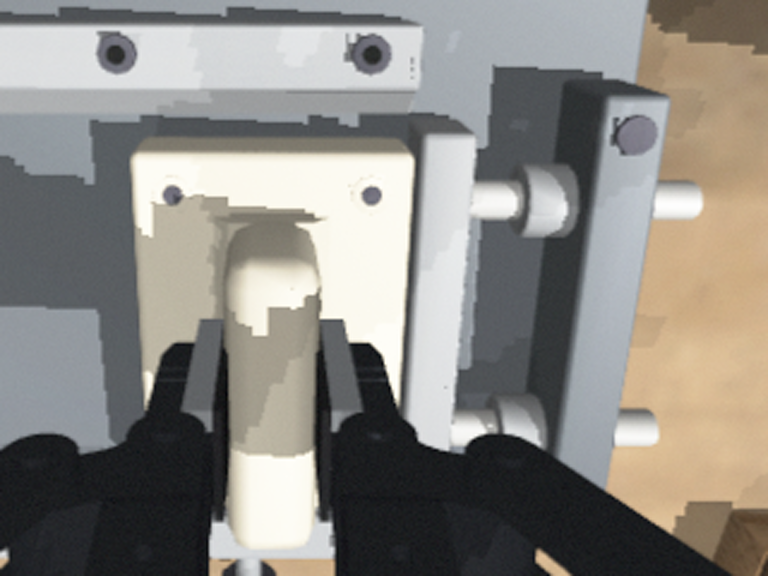

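```bash
for i in 1; do python3 -m handwheel '[{"claw":5,"xyz":[0.05,0.003,0],"delta_rot":[0,0,0]},{"claw":5,"xyz":[0,0,0],"delta_rot":[0,0,0]}]'; python3 -m handwheel '[{"claw":5,"xyz":[0.04,0.002,0],"delta_rot":[0,0,0]},{"claw":5,"xyz":[0,0,0],"delta_rot":[0,0,0]}]';  python3 -m handwheel '[{"claw":5,"xyz":[0.04,0.002,0],"delta_rot":[0,0,0]},{"claw":5,"xyz":[0,0,0],"delta_rot":[0,0,0]}]'; done
```

```text
t: 15.05
tool_pos: [0.5129, -0.1245, 0.0228]
ee_rot: [1.0, 0.027, -0.0, 0.0]
wrist_force: [-4.9, 0.1, 5.1]
finger_gap: 0.0161
t: 15.25
tool_pos: [0.5135, -0.1244, 0.0229]
ee_rot: [1.0, 0.027, -0.001, 0.0]
wrist_force: [-6.3, -1.1, 8.8]
finger_gap: 0.0162
t: 15.45
tool_pos: [0.5143, -0.1244, 0.0229]
ee_rot: [1.0, 0.027, -0.001, 0.0]
wrist_force: [-7.8, -0.1, 9.7]
finger_gap: 0.0163
```

```bash
python3 -m handwheel '[{"claw":5,"xyz":[0.06,0.003,0.01],"delta_rot":[0,0,0]},{"claw":5,"xyz":[0,0,0],"delta_rot":[0,0,0]}]';  python3 -m handwheel '[{"claw":5,"xyz":[0.06,0.003,0.01],"delta_rot":[0,0,0]},{"claw":5,"xyz":[0,0,0],"delta_rot":[0,0,0]}]'; python3 - <<'E'
from h import *
from plant import *
c,s=wristshot("pics/w13.png"); print(s["t"],s["tool_pos"],s["ee_rot"],s["wrist_force"],s["moment"])
im=cv2.imread("pics/w13.png")
cv2.imwrite("pics/w13d.png",cv2.resize(im[110:350,210:530],None,fx=2.4,fy=2.4,interpolation=cv2.INTER_CUBIC))
E
```

```text
t: 15.65
tool_pos: [0.5156, -0.1243, 0.0229]
ee_rot: [1.0, 0.027, -0.002, 0.0]
wrist_force: [-8.8, -0.8, 9.1]
finger_gap: 0.0164
t: 15.85
tool_pos: [0.5168, -0.1243, 0.023]
ee_rot: [1.0, 0.027, -0.002, 0.0]
wrist_force: [-10.6, -2.5, 9.7]
finger_gap: 0.0165
15.85 [ 0.51681479 -0.12426443  0.02297618] [ 9.99637447e-01  2.68331564e-02 -2.22429715e-03  9.09420285e-05] [-10.60886261  -2.49171698   9.70004381] [-0.28653912  1.65589149  0.05046255]
```

View pics/w13d.png

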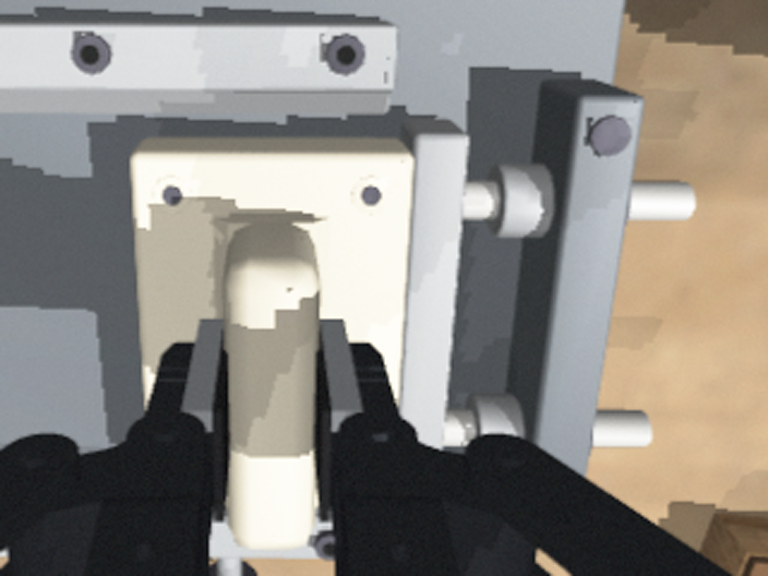

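```bash
python3 -m handwheel '[{"claw":5,"xyz":[0.05,0.003,0.005],"delta_rot":[0,0,0]},{"claw":5,"xyz":[0,0,0],"delta_rot":[0,0,0]}]';  python3 -m handwheel '[{"claw":5,"xyz":[0.045,0.002,0.005],"delta_rot":[0,0,0]},{"claw":5,"xyz":[0,0,0],"delta_rot":[0,0,0]},{"claw":5,"xyz":[0,0,0],"delta_rot":[0,0,0]},{"claw":5,"xyz":[0,0,0],"delta_rot":[0,0,0]}]'; python3 - <<'E'
from h import *
from plant import *
c,s=wristshot("pics/w14.png"); print(s["t"],s["tool_pos"],s["ee_rot"],s["wrist_force"],s["moment"])
im=cv2.imread("pics/w14.png")
cv2.imwrite("pics/w14d.png",cv2.resize(im[110:350,210:530],None,fx=2.4,fy=2.4,interpolation=cv2.INTER_CUBIC))
out=[]
for n,r in [("side",(105,205,240,340)),("scene",(190,290,350,450))]:
  d=get_image(n); a,b,x,y=r
  out.append(cv2.resize(d["image"][a:b,x:y,::-1],None,fx=4,fy=4,interpolation=cv2.INTER_CUBIC))
cv2.imwrite("pics/s14.png",np.hstack(out))
E
```

```text
t: 16.1
tool_pos: [0.5177, -0.1242, 0.023]
ee_rot: [1.0, 0.027, -0.003, 0.0]
wrist_force: [-11.5, -2.1, 10.7]
finger_gap: 0.0163
t: 16.5
tool_pos: [0.5186, -0.1242, 0.023]
ee_rot: [1.0, 0.027, -0.003, -0.0]
wrist_force: [-13.5, -3.0, 11.2]
finger_gap: 0.0163
16.5 [ 0.51859883 -0.12415521  0.02298924] [ 9.99634277e-01  2.68455488e-02 -3.26015501e-03 -6.08963690e-07] [-13.53631111  -2.96606084  11.15879999] [-0.40153267  2.22064833  0.05661925]
```

View pics/w14d.png

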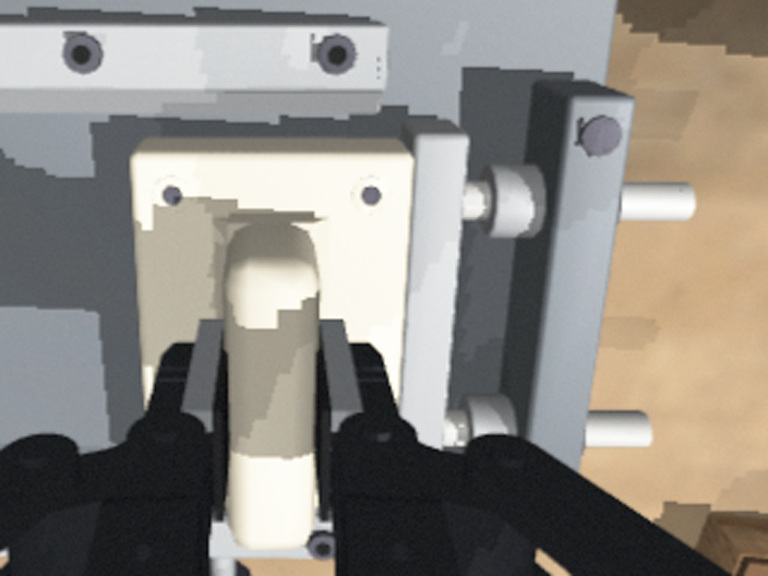

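View pics/s14.png

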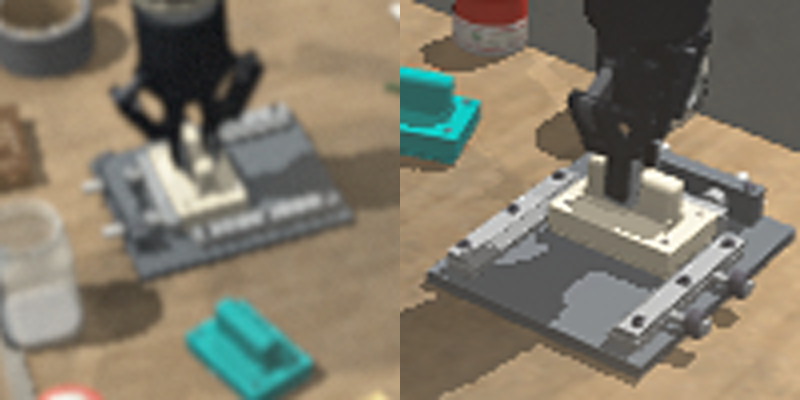

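```bash
python3 -m handwheel '[{"claw":5,"xyz":[0,0,0],"delta_rot":[0,0,0]},{"claw":5,"xyz":[0,0,0],"delta_rot":[0,0,0]},{"claw":5,"xyz":[0,0,0],"delta_rot":[0,0,0]},{"claw":5,"xyz":[0,0,0],"delta_rot":[0,0,0]}]'; python3 -c "
from plant import *
print(hand_in())"
```

```text
t: 17.05
tool_pos: [0.5186, -0.1242, 0.023]
ee_rot: [1.0, 0.027, -0.003, -0.0]
wrist_force: [-12.5, -2.7, 11.5]
finger_gap: 0.0162
the job is handed in; nothing more can be done
None
```

I took the casting out of the mould by its rib and set it flat on the bed between the rails, clear of the bar. I then slid it squarely against the stop bar and handed the job in at about 17 s, still gripping and pushing.

**Last checks**
- **Bar:** it measured about 5.7 to 6 mm back in the wrist pictures, which is about 10 N by the spring rule.
- **Push:** the wrist read 12.5 to 13.5 N along the lane. Taking off about 3.5 to 4 N of bed friction leaves about 9 to 10 N, which agrees with the bar. The tool position stayed put over the last half second.
- **Casting:** it looked flat, square to the bar and centred between the rails. The grip read 16 mm on the 18 mm rib at 80 N.

**What disagreed**
- **First grasp:** it closed on air. In the pictures the fingertips sat about 3 cm farther back than the stated tool frame puts them. I opened, lowered in small steps while watching the force, and gripped on the second try.
- **Downward force:** the casting is also pressed onto the bed with roughly 14 N, and there was a small sideways force of about 3 N at the end.

The other things looked untouched wherever they showed in the pictures, but I did not measure them again at the end.

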